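# Refit the selector spindle of the turning lathe

### The arm

A 6-joint arm with a two-finger parallel gripper is mounted at the origin on the work surface. World frame = base frame: x ahead of the robot, y to its left, z up, the work surface at z = 0. Lengths are in mm, angles in rad, forces in N, time in s.
With the tool pointing down it reaches from about 400 to 925 mm from the base axis. Payload 12.5 kg.
Tool frame: the origin (TCP) lies between the finger pads; the fingertips stand 25 mm ahead of it and the grasp point (between the pads) lies 6 mm ahead of it; z points along the fingers, y is the line along which they close (so a half turn about z gives the same grasp; the last joint's range is limited). The gripper opens to 95 mm and grips with 3 to 60 N. Pads are 20 mm wide; open, the fingers measure 119 mm over their backs; the gripper's body (75 mm by 180 mm) begins 59 mm behind the grasp point.
Start: joints at [-1.294, 0.491, 1.559, -0, 1.092, -0.106], TCP at [233.473, -579.771, 239.661] pointing down, gripper open.
Joint ranges: [-3.1, 3.1], [-0.84, 2.19], [0.05, 2.79], [-1.13, 4.28], [0.06, 2.93], [-2.69, 2.69]. Speed limits (rad/s): [2.22, 2.22, 2.79, 3.14, 3.14, 3.14].

### API

Orientations are given as [roll, pitch, yaw] about the fixed x, y, z axes, in that order (R = Rz(yaw) Ry(pitch) Rx(roll)).
In Python, from cell import state, read_camera, job_done, cut_out gives the robot as it stands. The module is installed in compiled form; this text tells all that it offers.
- The arm moves only by the tool jog_arm, never from a script. Its argument "motion" is a list of rows, each a list of 2 entries, a list of its own where there are three numbers: the shift along the tool's x, y, z in mm, then the turn about the tool's z in rad. A call has 1 to 5 rows; each row is the pose to reach, as a shift and turn from the pose commanded when the call began, along the tool's axes at that moment; what a row does not reach only later rows make up. A row lasts 1/10 s, in which the tool goes at most 50 mm and 8.59 degrees, less where a joint would pass 70% of its speed; a pose out of reach is approached as far as the arm can. A call with a gripper value outside its range is refused whole. "grip" is the closure, from 0 (fully open) to 1 (shut), set as the call begins (left out, the last holds). The fingers move at their own pace and stop on an object; the grip force is fixed at half the most. Time passes only in rows, so rows that repeat a pose let the fingers close. It gives the time, the measured TCP pose, the force, the opening and the grip force at its end, in the units of the state.
- state(): the state, without advancing time (a new reading comes with each control period).
- read_camera(name): name is "scene" or "top" or "wrist"; returns a dict with "img" (400x640x3 uint8, blue, green, red), "vertical_fov" (degrees; the focal length in pixels is half the picture's height over the tangent of half this angle, whatever the lens; pixels are square), "cx", "cy" (the principal point, pixels), "extrinsics" (4x4, takes a point from camera to world coordinates). Camera axes: x right, y up, looking along -z (the intrinsics and any distortion apply to the point x, -y, -z); pixel columns grow to the right and rows downward; lengths in mm; the calibration is good to about 2 mm. The wrist camera is an equidistant fisheye: a pixel r from the principal point sees the ray r / f radians off the axis. A picture is of the moment at which its call begins. There is no depth.
- job_done(): hands the job in; it is judged then, once.
Trained networks look in a picture, given as the dict that the camera call returned (one of the last four; its "shot" number tells which), for a name from the list of things; names that differ only in an ending like _2 or _b are one class to them, and where a whole thing is asked for, a point or a joint stands for the part that bears it (a point fixed in the world has none). Each returns a list of dicts, best first, with "p" (0 to 1); they miss things now and then, are a little off and sometimes report something else, mostly with a low value. They report only what shows in the picture. A call takes as long as a camera call. They do not tell look-alikes from the thing itself.
- cut_out(name, picture): "region" (400x640 bool, what is visible of it) and "box" ([left, top, right, bottom] in pixels, round what is visible of it).
The state is a dict: "t": time; "joints": joint angles; "qvel": joint speeds; "tau": joint torques, N m; "eef_pos": TCP position; "tcp_rot": TCP orientation; "ft_force": force on the tool from outside, world axes, zero at the start; "moment": the same for the moment, N m; "opening": opening from 0.0 (shut) to 1.0 (fully open); "grip_force": force on a finger pad.
Only numpy, scipy, OpenCV 4.12 (cv2) and the standard library are available. Lean on these libraries where they do the work, as an engineer would, in place of code of your own. Each camera call takes 0.05 s, during which the arm holds its last target. There are 200 camera calls.

### The job

Refit the lathe's selector spindle: take it out of the wooden rack, lower it upright through both ears of the green housing, and feel for the slot in the gear wheel underneath by turning the spindle under a light push until its tongue drops in and its collar sits fully home on the upper ear. Then turn the handle back to neutral, so that the bar points squarely out of the open front of the housing, and let go. Never force it, and leave the other things on the bench and in the rack where they are.

Things in the scene. Friction and masses are not known exactly. Their poses are not given: they have to be found in the camera images.
- housing: Green cast housing bolted to the bench, foot 135 x 120 mm, 106 mm high, open at the front (-x), back wall behind x = +38 mm. Origin on the vertical spindle axis at bench level; x points from the open front to the back wall. Two level ears with brass-faced holes stand one above the other on this axis, over a slotted gear wheel.
- upper_ear (a point): Centre of the hole at the top face of the upper ear, 104 mm above the bench; axes as the housing's. The ear is 16 mm thick, its hole 15 mm wide with a 1 mm chamfer. The spindle's collar must end flat on this face.
- lower_ear (a point): Centre of the hole at the top face of the lower ear, 54 mm above the bench, in line with the upper one, same thickness, hole and chamfer; axes as the housing's.
- gear_seat (a point): On the axis at the top of the steel gear wheel, 34 mm above the bench, axes as the housing's. A slot 15.5 x 7 mm, 20 mm deep, crosses its centre; its long side stands, unmeasured, 0.2 to 1.35 rad anticlockwise from above of the housing's x. A light rub does not turn the wheel; with the tongue in, it turns with the spindle (-0.5 to 1.6 rad) against a drag of 0.05 N m.
- rack: Light wooden rack, fixed, 85 x 250 mm, top face 100 mm above the bench, three holes of 18 mm on its long (y) axis at y = -80, 0 and 80 mm. Origin under its centre at bench level. The spindle hangs in one of the holes, a chuck key and an awl in the others.
- spindle_handle (a point): Centre of the dark flat bar handle on top of the loose, upright steel selector spindle (about 0.2 kg). The bar is 56 mm long (its x), 12 mm thick (its y, the way to grip it) and 24 mm high; z points up along the shaft. Below the bar a 16 mm thick neck runs 14 mm down to the collar.
- spindle_collar (a point): Underside of the spindle's collar (28 mm across, 10 thick) on its axis, 36 mm below the handle's centre, axes as the handle's; it rests on the rack at the start. Below it the 14 mm shaft runs 68 mm down, chamfered, to a tongue 12 mm wide along x, 5 mm thick, ending 82 mm below the collar. With the tongue on the gear beside the slot, the collar stands 12 mm above the ear.
- chuck_key: Steel T-handled chuck key hanging in the rack, round 80 mm cross bar, 26 mm high above the rack. Origin at rack-top level. Leave alone.
- awl: Awl with a 54 mm high round wooden handle standing in the rack. Origin at rack-top level. Leave alone.
- oil: White oil bottle, 48 mm across, 105 mm high; origin under it. Leave alone.
- faceplate: Small steel faceplate ring lying flat, 64 mm across, 14 mm high; origin under it. Leave alone.
- nut_blank: Half-turned ivory-coloured nut standing on its flat, 44 mm across, 42 mm high; origin under it. Leave alone.
- brush: Hand brush lying flat; origin at its underside. Leave alone.
- spanner: Open-ended spanner lying flat; origin at its underside. Leave alone.
Things that resemble listed ones, but are neither listed nor needed, are in the scene too. Of the things like the housing, leave any that is purple; of the rest the smaller one is meant.

How it is judged (in metres and radians):
On the way, in this order (a step that is already met when the one before it is completed fails the run):
1. the spindle's tongue is in the hole of the upper ear (z of spindle_collar in the frame of housing below 0.178 m and horizontal distance between spindle_collar and housing below 0.006 m).
2. the spindle is down through both ears (z of spindle_collar in the frame of housing below 0.1205 m and horizontal distance between spindle_collar and housing below 0.003 m).
At the end, for the whole second after the job is handed in: The spindle stands upright (within 3.5 degrees) in both ears, its axis within 3 mm of the housing's, collar home on the upper ear (gap under 2.5 mm), the bar within 10 degrees of the housing's front-to-back line, at rest (z of spindle_collar in the frame of housing below 0.1065 m and horizontal distance between spindle_collar and housing below 0.003 m and angle between spindle_collar's own z axis and vertical below 0.06 rad and angle between the x axis of spindle_handle and the x axis of housing, either way round below 0.175 rad and linear speed of spindle below 0.02 m/s); the robot touches nothing.
It fails at once if the spindle is forced against the housing or its gear wheel with more than 35 N (contact force between spindle and housing above 35 N).
It fails at once if the chuck key or the awl in the rack is moved by more than 25 mm (distance of any of chuck_key, awl from where it was at the start of the episode above 0.025 m).
It fails at once if another loose thing on the bench is moved by more than 25 mm (distance of any of oil, faceplate, nut_blank, brush, spanner from where it was at the start of the episode above 0.025 m).
It also fails if it takes over 72 s, if anything falls off the work surface, if the arm or the gripper's body presses on something with over 40 N, if the wrist force passes 120 N, or if a joint passes its speed limit or range.

## Working session

There is one attempt and no reset: what is moved stays moved. The work goes in short steps, Python scripts to look and compute and a tool call to move; the robot and the scene stay as the last step left them, time stands still between calls to the robot, and variables do not carry over. Pictures are saved under pics/ and viewed, at most 10 in all, crops included, and the job is handed in when it is done.

Besides the shell and the picture viewer there is one more tool, called as name([rows], argument=value, ...), one row to a line, values as JSON. jog_arm: Moves the arm, as the interface text tells. Its arguments: {"type":"object","properties":{"motion":{"type":"array"},"grip":{"type":"number"}},"required":["motion"]}

```bash
mkdir -p pics
cat > h.py <<'E'
import numpy as np, cv2
from cell import state, read_camera, job_done, cut_out
def ray(c,u,v):
    h=c["img"].shape[0]; f=h/2/np.tan(np.radians(c["vertical_fov"])/2)
    x,y=(u-c["cx"])/f,(v-c["cy"])/f
    if c.get("fish"):
        r=np.hypot(x,y); s=np.sin(r)/r if r>1e-9 else 1; d=np.array([x*s,-y*s,-np.cos(r)])
    else: d=np.array([x,-y,-1.])
    E=np.array(c["extrinsics"]); d=E[:3,:3]@d; return E[:3,3],d/np.linalg.norm(d)
def cam(n):
    c=read_camera(n); c["fish"]=n=="wrist"; return c
def onz(c,u,v,z):
    o,d=ray(c,u,v); return o+d*(z-o[2])/d[2]
def proj(c,P):
    E=np.array(c["extrinsics"]); p=E[:3,:3].T@(np.asarray(P,float)-E[:3,3]); p=np.array([p[0],-p[1],-p[2]])
    f=c["img"].shape[0]/2/np.tan(np.radians(c["vertical_fov"])/2)
    if c.get("fish"):
        r=np.hypot(p[0],p[1]); th=np.arctan2(r,p[2]); q=p[:2]/max(r,1e-9)*th
    else: q=p[:2]/p[2]
    return np.array([c["cx"],c["cy"]])+f*q
def tri(rays):
    A=np.zeros((3,3));b=np.zeros(3)
    for o,d in rays:
        M=np.eye(3)-np.outer(d,d);A+=M;b+=M@o
    p=np.linalg.solve(A,b); return p,[np.linalg.norm((np.eye(3)-np.outer(d,d))@(p-o)) for o,d in rays]
E
python3 - <<'E'
from h import *
for n in ("scene","top"):
    c=cam(n); cv2.imwrite(f"pics/{n}0.png",c["img"])
    print(n,c["vertical_fov"],c["cx"],c["cy"],np.round(c["extrinsics"],3).tolist())
    for k in ("housing","rack","spindle_handle","chuck_key","awl","oil"):
        for r in cut_out(k,c):
            m=np.argwhere(r["region"]).mean(0)[::-1] if r["region"].any() else None
            print(k,round(r["p"],2),r["box"],np.round(m),int(r["region"].sum()))
E
```

```text
scene 50.16797474544172 318.26503165264313 202.03806737659554 [[0.158, -0.702, 0.694, 1336.835], [0.987, 0.126, -0.097, -12.649], [-0.019, 0.701, 0.713, 962.586], [0.0, 0.0, 0.0, 1.0]]
housing 0.67 [319.1, 198.2, 378.6, 255.4] [351. 228.] 1965
housing 0.63 [439.6, 147.7, 494.9, 197.0] [470. 172.] 1714
housing 0.61 [397.1, 193.7, 490.4, 283.6] [448. 237.] 4844
rack 0.9 [143.3, 217.4, 248.3, 270.0] [197. 241.] 3463
spindle_handle 0.54 [186.1, 208.2, 201.2, 235.3] [192. 223.] 147
spindle_handle 0.42 [150.2, 180.8, 199.0, 193.7] [174. 188.] 255
chuck_key 0.46 [156.0, 213.5, 170.6, 231.1] [164. 224.] 143
awl 0.73 [215.3, 214.7, 228.6, 235.0] [221. 226.] 162
oil 0.69 [287.8, 275.1, 308.5, 310.9] [301. 294.] 526
top 46.484758675832985 328.87741787386454 203.90370766936607 [[0.009, 0.994, -0.109, 325.851], [-1.0, 0.011, 0.014, 128.205], [0.015, 0.109, 0.994, 1511.535], [0.0, 0.0, 0.0, 1.0]]
housing 0.89 [281.0, 162.2, 331.4, 213.0] [304. 187.] 1564
housing 0.84 [192.6, 119.4, 265.2, 193.4] [227. 155.] 3397
housing 0.59 [136.8, 208.1, 196.1, 262.6] [169. 235.] 1741
rack 0.66 [415.5, 171.6, 424.7, 182.3] [418. 177.] 84
rack 0.63 [401.0, 162.9, 484.7, 212.1] [439. 186.] 1954
spindle_handle 0.46 [439.3, 174.2, 447.4, 194.4] [443. 184.] 152
awl 0.57 [414.1, 171.4, 423.8, 182.0] [418. 177.] 74
oil 0.57 [349.2, 114.6, 363.0, 132.9] [356. 123.] 220
```

Run:
```python
import cv2
a=cv2.imread("pics/top0.png")[90:290,110:510]; cv2.imwrite("pics/t1.png",cv2.resize(a,None,fx=2,fy=2,interpolation=2))
a=cv2.imread("pics/scene0.png")[120:320,130:530]; cv2.imwrite("pics/s1.png",cv2.resize(a,None,fx=2,fy=2,interpolation=2))
```

```text
(no output)
```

View pics/t1.png

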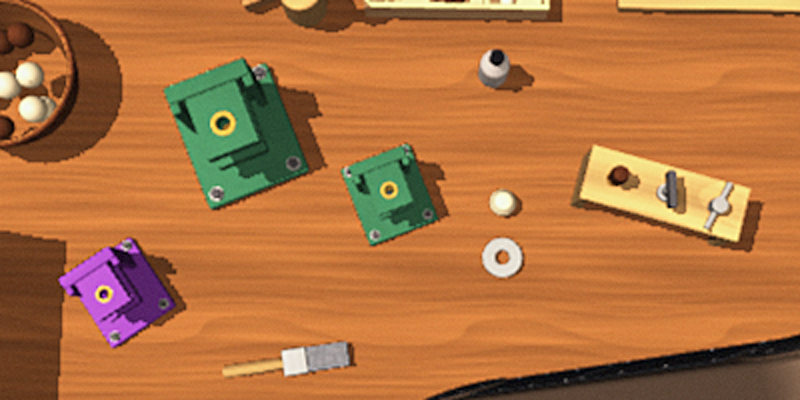

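View pics/s1.png

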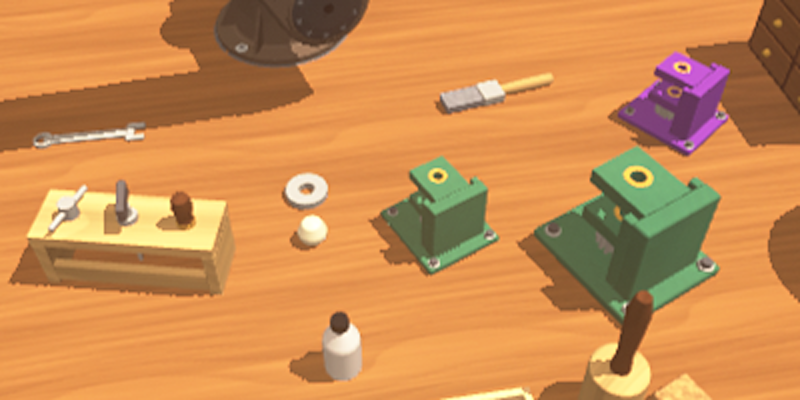

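Top crop: the small green housing has its brass hole at (389,190), i.e. full image px (304,185). The larger green and the purple ones are look-alikes. The rack is on the right, with the awl left, the spindle handle in the middle at crop (671,188) and the chuck key right. The scene crop shows the same hole at (438,176), the handle at (122,202), and the housing's back wall towards the camera and to the right.

Run:
```python
from h import *
s=cam("scene");t=cam("top")
def brass(c,box):
    l,tp,r,b=box; im=cv2.cvtColor(c["img"][tp:b,l:r],cv2.COLOR_BGR2HSV)
    m=((im[...,0]>17)&(im[...,0]<32)&(im[...,1]>110)&(im[...,2]>110)).astype(np.uint8)
    p=np.argwhere(m)[:,::-1]+[l,tp]
    (x,y),rad=cv2.minEnclosingCircle(p.astype(np.float32)); print("brass",x,y,rad,len(p)); return x,y
a=brass(t,(290,172,318,200)); b=brass(s,(335,197,362,220))
print(tri([ray(t,*a),ray(s,*b)]), onz(t,*a,104),onz(s,*b,104))
print("handle",tri([ray(t,445.5,183.5),ray(s,191,220)]),onz(t,445.5,183.5,136))
for n,p in dict(awl=(418,177),key=(470,192)).items(): print(n,onz(t,*p,125))
for c,nm in((t,"top"),(s,"scene")):
    r=cut_out("rack",c); r=max(r,key=lambda q:q["region"].sum())
    pts=np.argwhere(r["region"])[:,::-1].astype(np.float32); print(nm,cv2.minAreaRect(pts))
q=[onz(t,*p,8) for p in ((110+348/2,90+173/2),(110+405/2,90+149/2),(110+375/2,90+235/2),(110+428/2,90+214/2))]
print("bolts",np.round(q))
```

```text
brass 304.0 184.5 4.272101879119873 51
brass 348.5 206.0 12.659089088439941 58
(array([537.75334419, 183.67384215, 111.21479042]), [np.float64(0.3316921692804222), np.float64(0.3316921692803759)]) [538.90564103 184.28822922 104.        ] [530.94469963 185.00371349 104.        ]
handle (array([ 541.31612862, -239.20305308,  139.24999891]), [np.float64(0.7095965009890997), np.float64(0.7095965009891341)]) [ 541.8591133 -240.8096066  136.       ]
awl [ 562.51658202 -160.64437096  125.        ]
key [ 518.48455965 -317.52348388  125.        ]
top ((439.0392761230469, 187.48907470703125), (85.96002960205078, 32.94761657714844), 15.395548820495605)
scene ((196.1351776123047, 240.6976318359375), (104.38185119628906, 46.344844818115234), 4.289153099060059)
bolts [[579. 254.   8.]
 [620. 161.   8.]
 [478. 208.   8.]
 [513. 122.   8.]]
```

Run:
```python
from h import *
s=state(); print(s["eef_pos"],s["tcp_rot"],s["ft_force"],s["opening"],s["t"])
from scipy.spatial.transform import Rotation as R
M=R.from_euler("xyz",s["tcp_rot"]).as_matrix(); print(M.round(3)); print(M.T@(np.array([541,-240,300])-s["eef_pos"]))
c=cam("wrist"); print(np.round(M.T@(np.array(c["extrinsics"])[:3,3]-s["eef_pos"]),1), np.round(M.T@np.array(c["extrinsics"])[:3,:3],3))
t=cam("top"); r=cut_out("spindle_handle",t)[0]
p=np.argwhere(r["region"])[:,::-1].astype(np.float32); rr=cv2.minAreaRect(p); print(rr)
b=cv2.boxPoints(rr); print([np.round(onz(t,*q,148)) for q in b])
```

```text
[ 233.48950228 -579.7720565   239.69486405] [ 3.14144565e+00 -2.48774191e-06  3.82831815e-01] [0.28922323 0.66158951 0.48455355] 1.0003159152889984 0.9
[[ 0.928  0.374  0.   ]
 [ 0.374 -0.928 -0.   ]
 [ 0.     0.    -1.   ]]
[ 412.1715663  -200.29709965  -60.33355465]
[  64.6    0.3 -146.4] [[-0.     0.972  0.234]
 [ 1.     0.     0.   ]
 [ 0.     0.234 -0.972]]
((442.5, 184.0), (18.0, 9.0), 90.0)
[array([ 565., -216.,  148.]), array([ 566., -243.,  148.]), array([ 512., -242.,  148.]), array([ 511., -215.,  148.])]
```

jog_arm([
  [[45, -20, -6], 0],
  [[90, -40, -12], 0],
  [[135, -60, -18], 0.1],
  [[180, -80, -24], 0.2],
  [[225, -100, -30], 0.38],
], grip=0.5)

```text
t: 1.55
eef_pos: [403.9, -403.7, 269.7]
tcp_rot: [3.141, -0.0, 0.038]
ft_force: [0.4, -0.2, -0.3]
opening: 0.631
grip_force: 0.0
```

jog_arm([
  [[30, -35, -6], 0],
  [[60, -70, -12], 0],
  [[90, -105, -18], 0],
  [[120, -140, -24], 0],
  [[137, -164, -30], 0],
])

```text
t: 2.05
eef_pos: [534.1, -233.3, 299.6]
tcp_rot: [3.142, -0.0, 0.044]
ft_force: [-0.2, -0.0, 0.1]
opening: 0.5
grip_force: 0.0
```

jog_arm([
  [[0, 0, 0], 0],
  [[0, 0, 0], 0],
])

```text
t: 2.25
eef_pos: [532.6, -235.4, 299.2]
tcp_rot: [3.141, 0.0, 0.044]
ft_force: [-0.5, -1.1, -0.1]
opening: 0.501
grip_force: 0.0
```

Run:
```python
from h import *
s=state(); print(s["eef_pos"],s["tcp_rot"],s["opening"])
c=cam("wrist"); cv2.imwrite("pics/w1.png",c["img"])
for k in ("spindle_handle","chuck_key","awl","rack"):
    for r in cut_out(k,c)[:2]:
        p=np.argwhere(r["region"])[:,::-1].astype(np.float32)
        print(k,round(r["p"],2),r["box"],cv2.minAreaRect(p))
print(proj(c,[541,-240,148]),proj(c,[541,-240,136]))
```

```text
[ 532.63820372 -235.37637347  299.1946954 ] [3.14128570e+00 8.16371654e-05 4.40704633e-02] 0.50108879192414
spindle_handle 0.68 [317.7, 157.5, 339.4, 212.1] ((328.5, 183.5), (57.0, 23.0), 90.0)
chuck_key 0.7 [376.5, 170.2, 419.3, 229.1] ((397.87738037109375, 198.31687927246094), (26.80579948425293, 64.55965423583984), 16.389541625976562)
awl 0.61 [241.1, 145.8, 274.9, 176.2] ((257.5, 159.5), (27.0, 31.0), 90.0)
awl 0.5 [127.7, 6.0, 180.7, 43.1] ((153.5, 21.999996185302734), (57.24333572387695, 33.541019439697266), 26.56505012512207)
rack 0.81 [218.7, 108.1, 443.2, 239.8] ((328.0946044921875, 175.0675811767578), (216.07960510253906, 76.97698211669922), 17.10272979736328)
rack 0.39 [29.1, 110.2, 123.1, 205.4] ((75.3097915649414, 162.411376953125), (81.27250671386719, 82.76702117919922), 67.69379425048828)
[328.82712459 182.58820123] [328.6536919  180.38071853]
```

View pics/w1.png

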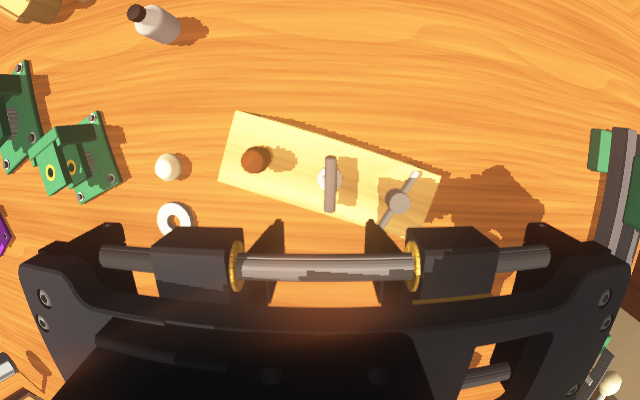

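Wrist picture: the spindle's dark bar is at (330,183), running from (329,156) to (331,212). The awl is at (256,160), the key at (398,200), and the small green housing at far left around (60,165). I'm going closer for a second view.

jog_arm([
  [[4, 2, 30], 0],
  [[8, 5, 60], 0],
  [[8, 5, 85], 0],
  [[8, 5, 85], 0],
  [[8, 5, 85], 0],
])

```text
t: 3.0
eef_pos: [540.7, -240.9, 214.7]
tcp_rot: [-3.142, 0.0, 0.042]
ft_force: [0.2, -0.1, -0.3]
opening: 0.5
grip_force: 0.0
```

Run:
```python
from h import *
s=state(); print(s["eef_pos"],s["tcp_rot"],s["opening"])
c=cam("wrist"); cv2.imwrite("pics/w2.png",c["img"][100:300,200:460])
for r in cut_out("spindle_handle",c)[:2]:
    p=np.argwhere(r["region"])[:,::-1].astype(np.float32)
    print(round(r["p"],2),r["box"],cv2.minAreaRect(p),p.mean(0))
    for z in (148,136): print(z,onz(c,*p.mean(0),z))
    b=r["box"]; print("len at148",onz(c,p[:,0].mean(),b[1],148)-onz(c,p[:,0].mean(),b[3],148))
    # edges per row -> axis at z148
    L=[]
    for v in range(int(b[1])+6,int(b[3])-6):
        u=p[p[:,1]==v,0]
        if len(u): L.append(onz(c,(u.min()+u.max())/2,v,148))
    L=np.array(L); k=np.polyfit(L[:,0],L[:,1],1); print("slope",k)
im=cv2.resize(c["img"][100:300,200:460],None,fx=3,fy=3,interpolation=2); cv2.imwrite("pics/w2.png",im)
```

```text
[ 540.73695683 -240.93557668  214.73379633] [-3.14156444e+00  1.13199006e-04  4.18173110e-02] 0.5002418878756825
0.92 [304.8, 179.0, 340.3, 254.2] ((324.0, 215.0), (76.0, 32.0), 90.0) [324.04077 212.89774]
148 [ 542.86715114 -241.16389777  148.        ]
136 [ 539.34120648 -241.30197004  136.        ]
len at148 [ 5.69341016e+01  2.37653995e+00 -2.84217094e-14]
slope [ 1.69944203e-02 -2.50406714e+02]
0.18 [394.3, 191.8, 441.2, 251.7] ((414.254638671875, 219.1189422607422), (22.620269775390625, 66.70235443115234), 37.5685920715332) [415.981   219.69972]
148 [ 540.10801448 -309.71229236  148.        ]
136 [ 536.42670256 -313.71033155  136.        ]
len at148 [47.01626764  6.09368128  0.        ]
slope [-0.75523686 97.8987083 ]
```

View pics/w2.png

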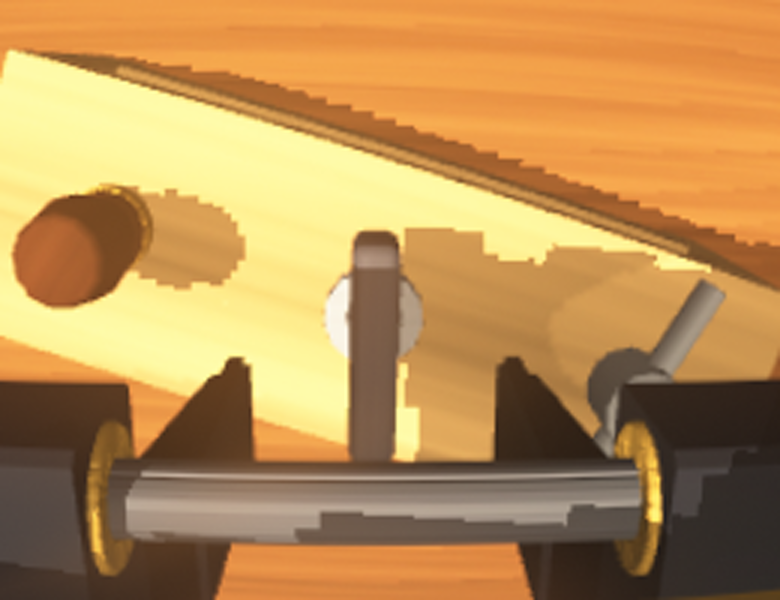

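The bar's top face runs from (325,189) (its near-end edge) down to (324,253), with the collar circle centred at about (324.7,205.7). The awl and key are clear of the half-closed fingers.

Run:
```python
from h import *
c=cam("wrist")
a=onz(c,325.2,189.3,148); b=onz(c,324.3,253,148); print(a,b,np.arctan2(*(a-b)[[1,0]]), "centre from end",a[0]-28)
print("collar",onz(c,324.7,205.7,110))
t=cam("top");s=cam("scene")
# height check of the bar's +x end: wrist vs scene
print(state()["eef_pos"])
for k in (t,s): print(proj(k,[541,-241,136]),proj(k,[541,-241,110]))
```

```text
[ 560.49837846 -241.29752028  148.        ] [ 511.67801734 -242.72772205  148.        ] 0.029286814142648998 centre from end 532.4983784648698
collar [ 538.3712428  -241.98435633  110.        ]
[ 541.0269445  -240.54230448  215.46915722]
[445.56854364 183.7842184 ] [443.31595205 185.07644041]
[190.31398631 220.82047057] [192.58320619 227.35428127]
```

jog_arm([
  [[-2, 1, 30], 0.015],
  [[-2, 1, 55], 0.015],
  [[-2, 1, 73], 0.015],
  [[-2, 1, 73], 0.015],
  [[-2, 1, 73], 0.015],
])

```text
t: 3.75
eef_pos: [539.2, -241.6, 142.1]
tcp_rot: [3.141, -0.001, 0.028]
ft_force: [0.6, -0.5, 0.1]
opening: 0.503
grip_force: 0.0
```

jog_arm([
  [[0, 0, 0], 0],
  [[0, 0, 0], 0],
  [[0, 0, 0], 0],
  [[0, 0, 0], 0],
  [[0, 0, 0], 0],
], grip=1.0)

```text
t: 4.25
eef_pos: [538.9, -241.4, 141.5]
tcp_rot: [3.141, -0.0, 0.028]
ft_force: [-0.5, 0.7, 2.2]
opening: 0.155
grip_force: 30.0
```

jog_arm([
  [[0, 0, 0], 0],
  [[0, 0, 0], 0],
])

```text
t: 4.45
eef_pos: [538.9, -241.4, 141.5]
tcp_rot: [3.141, -0.0, 0.028]
ft_force: [-0.5, 1.2, 5.0]
opening: 0.155
grip_force: 30.0
```

jog_arm([
  [[0, 0, -10], 0],
  [[0, 0, -30], 0],
  [[0, 0, -60], 0],
  [[0, 0, -90], 0],
  [[0, 0, -120], 0],
])

```text
t: 4.95
eef_pos: [538.5, -241.3, 262.7]
tcp_rot: [-3.141, 0.001, 0.028]
ft_force: [-0.3, 0.4, -3.6]
opening: 0.157
grip_force: 30.0
```

jog_arm([
  [[0, 0, 0], 0],
  [[0, 0, 0], 0],
])

```text
t: 5.15
eef_pos: [538.6, -241.3, 261.3]
tcp_rot: [3.141, -0.0, 0.028]
ft_force: [-0.4, 0.9, -2.2]
opening: 0.157
grip_force: 30.0
```

Run:
```python
from h import *
S=state(); print(S["eef_pos"],S["tcp_rot"],S["opening"],S["ft_force"],S["moment"])
c=cam("wrist"); s=cam("scene");t=cam("top")
a=cv2.resize(c["img"][120:300,230:410],(540,540),interpolation=2)
p=proj(s,S["eef_pos"]).astype(int); b=cv2.resize(s["img"][p[1]-40:p[1]+60,p[0]-25:p[0]+25],(270,540),interpolation=2)
cv2.imwrite("pics/w3.png",np.hstack([a,b])); print("scene crop origin",p-[25,40])
for n,k in(("w",c),("s",s)):
  for nm in ("spindle_handle","spindle_collar"):
    for r in cut_out(nm,k)[:2]: print(n,nm,round(r["p"],2),r["box"])
```

```text
[ 538.57136096 -241.30205055  261.32061438] [ 3.14131291e+00 -2.17297092e-04  2.76249029e-02] 0.1568915092490792 [-0.41611695  0.85882249 -2.16778543] [ 0.07030608  0.06574627 -0.01316143]
scene crop origin [153 145]
w spindle_handle 0.75 [305.3, 196.5, 340.9, 303.9]
w spindle_collar 0.72 [221.1, 155.0, 261.0, 188.9]
w spindle_collar 0.65 [308.2, 192.1, 341.3, 307.0]
s spindle_handle 0.52 [175.5, 175.2, 196.4, 220.5]
s spindle_collar 0.49 [171.9, 180.0, 191.2, 219.6]
```

View pics/w3.png

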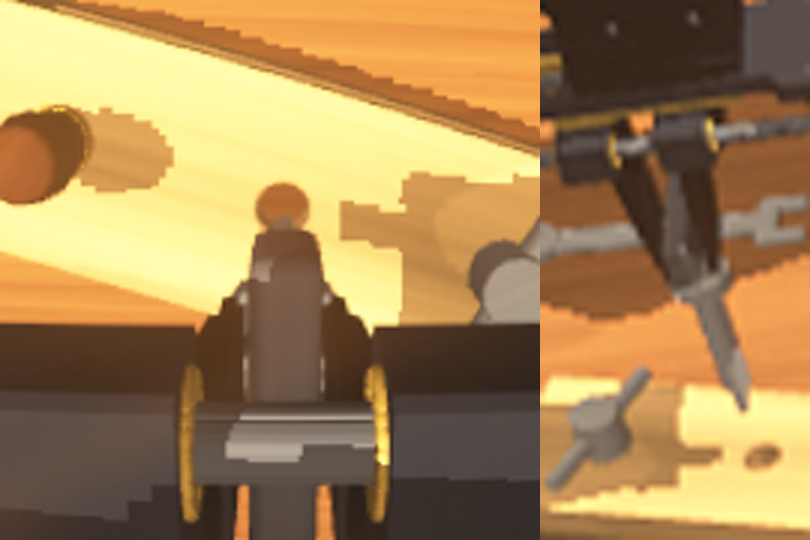

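The spindle is held. In the scene crop the tip is at (742,405) and the collar at about (700,288), which is px (190.4,220) and (182.6,198.3). The empty hole is at (763,455). In the wrist crop the tip shows at about (284,225). Next I'm checking tilt and offset against the nominal projections.

Run:
```python
from h import *
S=state(); s=cam("scene"); c=cam("wrist"); t=cam("top"); e=S["eef_pos"]
for n,dz in (("handle",-6),("collar_top",-32),("collar",-42),("tip",-124)):
    P=e+[0,0,dz]; print(n,np.round(proj(s,P),1),np.round(proj(c,P),1),np.round(proj(t,P),1))
# segment shaft in scene: fit axis below the collar
b=s["img"][185:225,165:205].astype(int)
m=(np.abs(b.max(2)-b.min(2))<45)&(b.max(2)>70)
for v in range(8,38,2):
    u=np.flatnonzero(m[v]); print(v+185,(u+165).tolist())
```

```text
handle [178.9 187.5] [323.3 248.8] [457.1 178.1]
collar_top [181.5 195.1] [323.4 232.2] [454.4 179.6]
collar [182.5 198. ] [323.5 226.9] [453.4 180.2]
tip [190.2 220.1] [323.7 197.1] [445.7 184.5]
193 [175, 176, 177, 178, 179, 180, 181, 182, 183, 185, 186]
195 [176, 177, 178, 179, 180, 181, 182, 183, 184, 185, 186, 187]
197 [177, 178, 179, 180, 181, 182, 183, 184, 185, 186, 187]
199 [178, 179, 180, 181, 182, 183, 184, 185, 186]
201 [182, 183, 184, 185]
203 [183, 184, 185, 186]
205 [183, 184, 185, 186, 187]
207 [184, 185, 186, 187, 188]
209 [185, 186, 187, 188]
211 [185, 186, 187, 188, 189]
213 [186, 187, 188, 189, 190]
215 [170, 171, 187, 188, 189, 190]
217 [168, 169, 170, 189, 190]
219 [165, 166, 167, 168, 190]
221 [165, 166, 167]
```

jog_arm([
  [[-20, -25, 0], 0],
  [[-40, -65, 0], 0],
  [[-54, -110, 0], 0],
  [[-54, -155, 0], 0],
  [[-54, -200, 0], 0],
])

```text
t: 6.15
eef_pos: [478.8, -41.6, 261.6]
tcp_rot: [3.141, -0.001, 0.027]
ft_force: [0.4, 0.1, -2.2]
opening: 0.16
grip_force: 30.0
```

jog_arm([
  [[0, -45, 0], 0],
  [[0, -90, 0], -0.1],
  [[0, -135, 0], -0.2],
  [[0, -175, 0], -0.3],
  [[0, -200, 0], -0.36],
])

```text
t: 6.65
eef_pos: [473.4, 159.5, 261.4]
tcp_rot: [-3.142, -0.001, 0.393]
ft_force: [1.3, 0.8, -3.2]
opening: 0.152
grip_force: 30.0
```

jog_arm([
  [[0, 0, 0], 0],
  [[0, 0, 0], 0],
  [[0, 0, 0], 0],
])

```text
t: 6.95
eef_pos: [473.8, 156.3, 261.2]
tcp_rot: [3.141, 0.0, 0.386]
ft_force: [0.1, 0.3, -2.8]
opening: 0.155
grip_force: 30.0
```

Run:
```python
from h import *
S=state(); print(S["eef_pos"],S["tcp_rot"],S["ft_force"],S["joints"],S["opening"])
c=cam("wrist"); cv2.imwrite("pics/w4.png",cv2.resize(c["img"][60:300,200:440],(600,600),interpolation=2))
print(proj(c,[538,184,104]), proj(c,S["eef_pos"]-[0,0,124]))
for r in cut_out("housing",c)[:3]: print(r["p"],r["box"])
```

```text
[473.83637706 156.29473106 261.19265094] [3.14136552e+00 1.62398262e-04 3.86438302e-01] [ 0.10444679  0.25318603 -2.83517609] [ 1.86274148e-01  2.87790768e-01  1.83221258e+00 -2.98814986e-04
  1.02170332e+00  1.37078812e+00] 0.15549356445267784
[322.36801238 119.02961403] [323.87852595 197.04557776]
0.85 [277.2, 60.9, 369.4, 171.9]
0.63 [96.6, 1.2, 245.7, 71.8]
0.56 [0.9, 81.9, 89.4, 177.9]
```

View pics/w4.png

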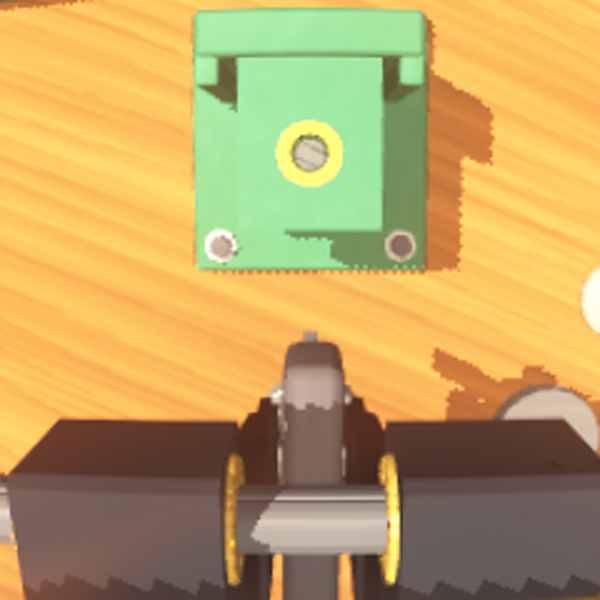

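The housing shows square to the tool, back wall at the top. The brass ring is at (310,153) in the crop, and the gear with a diagonal slot is visible through the hole. I'm measuring the ring centre, the yaw from the ear edges and the slot angle.

Run:
```python
from h import *
c=cam("wrist"); im=cv2.cvtColor(c["img"],cv2.COLOR_BGR2HSV)
m=((im[...,0]>22)&(im[...,0]<36)&(im[...,1]>90)&(im[...,2]>150)).astype(np.uint8); m[:, :300]=0;m[:,345:]=0;m[:100]=0;m[140:]=0
p=np.argwhere(m)[:,::-1].astype(np.float32)
h=cv2.convexHull(p); el=cv2.fitEllipse(h); print(len(p),el,p.mean(0))
u,v=el[0]; P=onz(c,u,v,104); print("hole",P)
t=cam("top"); print("tri w/ top",tri([ray(c,u,v),ray(t,304.2,184.7)]))
# yaw: corners
def w(x,y,z): return onz(c,200+x/2.5,60+y/2.5,z)
a,b=w(195,268,0),w(427,268,0); print("front foot edge",np.arctan2(*(b-a)[[1,0]])+np.pi/2,np.linalg.norm(b-a))
a,b=w(195,55,106),w(427,55,106); print("wall edge",np.arctan2(*(b-a)[[1,0]])+np.pi/2,np.linalg.norm(b-a))
a,b=w(220,246,10),w(400,245,10); print("bolts",np.arctan2(*(b-a)[[1,0]])+np.pi/2)
a,b=w(382,228,104),w(382,60,104); print("ear side",np.arctan2(*(b-a)[[1,0]]))
S=state();print(S["eef_pos"],S["tcp_rot"])
d=P-S["eef_pos"];y=S["tcp_rot"][2];print("tool dx,dy",d[0]*np.cos(y)+d[1]*np.sin(y),d[0]*np.sin(y)-d[1]*np.cos(y))
k=c["img"][104:138,306:342]; cv2.imwrite("pics/w5.png",cv2.resize(k,None,fx=16,fy=16,interpolation=2))
```

```text
427 ((323.169189453125, 120.91902923583984), (26.662567138671875, 27.01864242553711), 110.02946472167969) [323.06558  120.824356]
hole [536.70091885 182.3486221  104.        ]
tri w/ top (array([536.48044647, 182.7133696 , 116.71138461]), [np.float64(0.46651104844109625), np.float64(0.46651104844103275)])
front foot edge 0.38593783545299987 124.03588408792399
wall edge 0.3861117232846507 89.79421472586444
bolts 0.3914488916606378
ear side 0.3917992860202762
[473.94116433 156.20706022 261.26434131] [ 3.14149311e+00 -4.36209294e-05  3.86106009e-01]
tool dx,dy 67.98403065967328 -0.5827688049714581
```

View pics/w5.png

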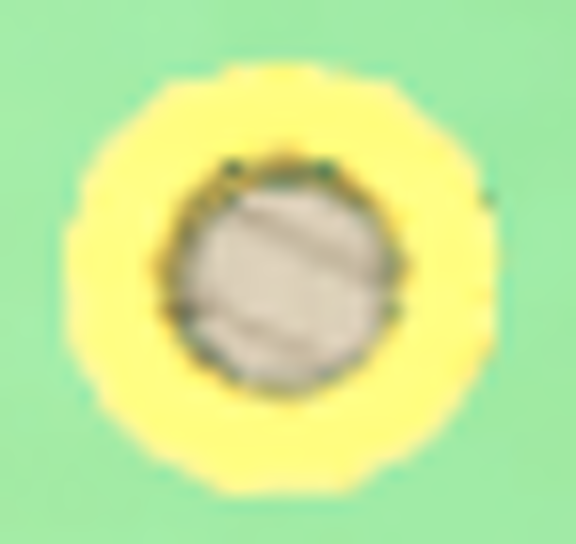

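In the crop, the slot edges run (235,205)→(360,265) and (200,300)→(310,355). That puts the slot's long side about 1.12 rad anticlockwise from the housing's x. I'm going above the hole and turning there.

jog_arm([
  [[25, 0, 0], -0.1],
  [[50, -0.5, 0], -0.24],
  [[68.3, -0.9, 0], -0.38],
  [[68.3, -0.9, 0], -0.52],
  [[68.3, -0.9, 0], -0.66],
])

```text
t: 7.65
eef_pos: [537.1, 183.2, 260.8]
tcp_rot: [-3.141, 0.001, 1.053]
ft_force: [0.3, -0.1, -3.4]
opening: 0.156
grip_force: 30.0
```

jog_arm([
  [[0, 0, 6], -0.14],
  [[0, 0, 12], -0.28],
  [[0, 0, 18], -0.42],
  [[0, 0, 22], -0.46],
  [[0, 0, 22], -0.46],
])

```text
t: 8.15
eef_pos: [536.6, 183.1, 238.7]
tcp_rot: [-3.141, 0.0, 1.507]
ft_force: [0.3, 0.6, -2.2]
opening: 0.155
grip_force: 30.0
```

Run:
```python
from h import *
S=state(); e=S["eef_pos"]; print(e,S["tcp_rot"],S["ft_force"],S["joints"],S["opening"])
s=cam("scene");t=cam("top")
for n,dz in (("collar",-42),("tip",-124)): print(n,proj(s,e+[0,0,dz]),proj(t,e+[0,0,dz]))
print("hole",proj(s,[e[0],e[1],104]))
k=s["img"][165:215,325:375]; cv2.imwrite("pics/s6.png",cv2.resize(k,None,fx=11,fy=11,interpolation=2))
```

```text
[536.62353492 183.05714523 238.69965384] [-3.14067823e+00  3.74842268e-04  1.50720438e+00] [ 0.25464345  0.5786172  -2.24002082] [ 2.12306281e-01  4.09859157e-01  1.70413987e+00 -1.30248395e-04
  1.02857558e+00  2.75965667e-01] 0.15455900629012465
collar [349.33263503 183.09385719] [303.19722961 180.41683027]
tip [348.35630292 204.85587025] [304.26262699 184.71938348]
hole [348.23600263 207.53731071]
```

View pics/s6.png

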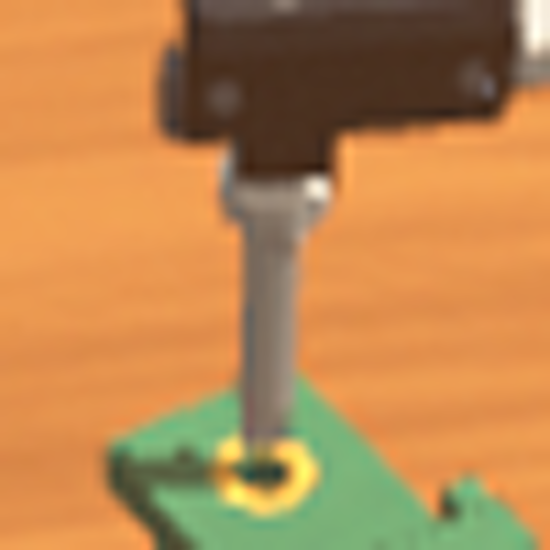

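The tip sits over the ring: shaft end at crop (263,440), ring centre (267,470), so within about 1 mm. I'm lowering gently.

jog_arm([
  [[0.5, 0, 4], 0],
  [[0.5, 0, 8], 0],
  [[0.5, 0, 11], 0],
  [[0.5, 0, 14], 0],
  [[0.5, 0, 16], 0],
])

```text
t: 8.75
eef_pos: [536.7, 184.1, 222.8]
tcp_rot: [-3.141, 0.0, 1.508]
ft_force: [-0.0, 0.0, -2.2]
opening: 0.156
grip_force: 30.0
```

jog_arm([
  [[0, 0, 1], 0],
  [[0, 0, 2], 0],
  [[0, 0, 3], 0],
])

```text
t: 9.05
eef_pos: [536.8, 184.1, 220.2]
tcp_rot: [3.141, 0.0, 1.508]
ft_force: [-0.1, -0.0, -2.1]
opening: 0.153
grip_force: 30.0
```

jog_arm([
  [[0, 0, 1], 0],
  [[0, 0, 2], 0],
  [[0, 0, 3], 0],
  [[0, 0, 4], 0],
  [[0, 0, 5], 0],
])

```text
t: 9.55
eef_pos: [536.7, 184.1, 215.1]
tcp_rot: [3.142, 0.0, 1.508]
ft_force: [-0.2, 0.2, -2.1]
opening: 0.152
grip_force: 30.0
```

jog_arm([
  [[0, 0, 1], 0],
  [[0, 0, 2], 0],
  [[0, 0, 2.5], 0],
])

```text
t: 9.85
eef_pos: [536.7, 184.1, 212.6]
tcp_rot: [-3.142, 0.0, 1.508]
ft_force: [0.6, -0.6, -3.2]
opening: 0.16
grip_force: 30.0
```

jog_arm([
  [[0, 0, 1], 0],
  [[0, 0, 2], 0],
  [[0, 0, 3], 0],
  [[0, 0, 4], 0],
  [[0, 0, 5], 0],
])

```text
t: 10.35
eef_pos: [536.8, 184.1, 207.6]
tcp_rot: [3.141, 0.0, 1.508]
ft_force: [0.9, -0.2, -3.0]
opening: 0.155
grip_force: 30.0
```

jog_arm([
  [[0, 0, 2], 0],
  [[0, 0, 4], 0],
  [[0, 0, 6], 0],
])

```text
t: 10.65
eef_pos: [536.7, 184.1, 201.5]
tcp_rot: [3.141, 0.0, 1.508]
ft_force: [0.3, 0.6, -3.6]
opening: 0.161
grip_force: 30.0
```

jog_arm([
  [[0, 0, 3], 0],
  [[0, 0, 6], 0],
  [[0, 0, 9], 0],
  [[0, 0, 12], 0],
  [[0, 0, 15], 0],
])

```text
t: 11.15
eef_pos: [536.7, 184.1, 186.4]
tcp_rot: [-3.142, 0.0, 1.508]
ft_force: [0.6, -0.6, -1.9]
opening: 0.155
grip_force: 30.0
```

jog_arm([
  [[0, 0, 2], 0],
  [[0, 0, 4], 0],
  [[0, 0, 6], 0],
  [[0, 0, 8], 0],
  [[0, 0, 9], 0],
])

```text
t: 11.65
eef_pos: [536.7, 184.1, 177.5]
tcp_rot: [-3.142, 0.0, 1.508]
ft_force: [0.5, -1.5, -2.2]
opening: 0.161
grip_force: 30.0
```

jog_arm([
  [[0, 0, 2.5], 0],
  [[0, 0, 5], 0],
  [[0, 0, 7.5], 0],
  [[0, 0, 10], 0],
  [[0, 0, 11], 0],
])

```text
t: 12.15
eef_pos: [536.7, 184.0, 166.4]
tcp_rot: [-3.141, 0.0, 1.508]
ft_force: [0.8, -0.1, -1.4]
opening: 0.155
grip_force: 30.0
```

jog_arm([
  [[0, 0, 0.7], 0],
  [[0, 0, 1.4], 0],
  [[0, 0, 2], 0],
])

```text
t: 12.45
eef_pos: [536.8, 184.1, 164.7]
tcp_rot: [3.141, 0.0, 1.508]
ft_force: [0.0, -0.4, -1.9]
opening: 0.158
grip_force: 30.0
```

jog_arm([
  [[0, 0, 0.7], 0],
  [[0, 0, 1.4], 0],
  [[0, 0, 2], 0],
])

```text
t: 12.75
eef_pos: [536.7, 184.1, 162.7]
tcp_rot: [3.142, 0.0, 1.508]
ft_force: [0.7, -1.7, -1.8]
opening: 0.155
grip_force: 30.0
```

jog_arm([
  [[0, 0, 0.7], 0],
  [[0, 0, 1.4], 0],
  [[0, 0, 2], 0],
])

```text
t: 13.05
eef_pos: [536.7, 184.1, 160.7]
tcp_rot: [3.142, 0.0, 1.508]
ft_force: [1.1, -0.4, -1.6]
opening: 0.159
grip_force: 30.0
```

jog_arm([
  [[0, 0, 0.7], 0],
  [[0, 0, 1.4], 0],
  [[0, 0, 2], 0],
])

```text
t: 13.35
eef_pos: [536.8, 184.1, 158.7]
tcp_rot: [3.141, 0.0, 1.508]
ft_force: [2.0, -0.1, -1.8]
opening: 0.156
grip_force: 30.0
```

jog_arm([
  [[0, 0, 0.4], 0],
  [[0, 0, 0.8], 0],
  [[0, 0, 1], 0],
])

```text
t: 13.65
eef_pos: [536.8, 184.1, 157.7]
tcp_rot: [3.141, 0.0, 1.508]
ft_force: [1.0, -2.3, -2.5]
opening: 0.16
grip_force: 30.0
```

jog_arm([
  [[0, 0, 0.4], 0],
  [[0, 0, 0.8], 0],
  [[0, 0, 1], 0],
])

```text
t: 13.95
eef_pos: [536.7, 184.1, 156.7]
tcp_rot: [3.141, 0.0, 1.508]
ft_force: [0.9, -1.0, -0.8]
opening: 0.16
grip_force: 30.0
```

jog_arm([
  [[0, 0, 0.4], 0],
  [[0, 0, 0.8], 0],
  [[0, 0, 1], 0],
])

```text
t: 14.25
eef_pos: [536.7, 184.1, 155.7]
tcp_rot: [3.141, 0.0, 1.508]
ft_force: [1.9, -0.5, -1.5]
opening: 0.154
grip_force: 30.0
```

jog_arm([
  [[0, 0, 0.5], 0],
  [[0, 0, 1], 0],
  [[0, 0, 1.5], 0],
])

```text
t: 14.55
eef_pos: [536.8, 184.1, 154.2]
tcp_rot: [3.141, 0.0, 1.508]
ft_force: [2.7, -1.7, -1.2]
opening: 0.159
grip_force: 30.0
```

jog_arm([
  [[0, 0, 0.5], 0],
  [[0, 0, 1], 0],
  [[0, 0, 1.5], 0],
])

```text
t: 14.85
eef_pos: [536.8, 184.1, 152.7]
tcp_rot: [3.141, 0.0, 1.508]
ft_force: [2.1, -2.0, -0.8]
opening: 0.158
grip_force: 30.0
```

jog_arm([
  [[0, 0, 1], 0],
  [[0, 0, 2], 0],
  [[0, 0, 3], 0],
  [[0, 0, 4], 0],
  [[0, 0, 4.5], 0],
])

```text
t: 15.35
eef_pos: [536.8, 184.0, 148.1]
tcp_rot: [3.142, 0.0, 1.508]
ft_force: [2.3, -2.3, -1.3]
opening: 0.156
grip_force: 30.0
```

jog_arm([
  [[0, 0, 0.4], 0],
  [[0, 0, 0.8], 0],
  [[0, 0, 0.8], 0],
])

```text
t: 15.65
eef_pos: [536.8, 184.1, 147.4]
tcp_rot: [3.141, 0.0, 1.508]
ft_force: [2.3, -2.9, -1.6]
opening: 0.154
grip_force: 30.0
```

jog_arm([
  [[0, 0, 0.4], 0],
  [[0, 0, 0.8], 0],
  [[0, 0, 0.8], 0],
])

```text
t: 15.95
eef_pos: [536.8, 184.1, 146.6]
tcp_rot: [3.141, 0.0, 1.508]
ft_force: [3.0, -3.1, -1.3]
opening: 0.155
grip_force: 30.0
```

jog_arm([
  [[0, 0, 0.4], 0],
  [[0, 0, 0.7], 0],
  [[0, 0, 0.7], 0],
])

```text
t: 16.25
eef_pos: [536.8, 184.0, 145.9]
tcp_rot: [3.141, 0.0, 1.508]
ft_force: [2.3, -2.0, -1.6]
opening: 0.152
grip_force: 30.0
```

jog_arm([
  [[0, 0, 0.3], 0],
  [[0, 0, 0.5], 0],
  [[0, 0, 0.5], 0],
])

```text
t: 16.55
eef_pos: [536.8, 184.1, 145.6]
tcp_rot: [3.141, 0.0, 1.508]
ft_force: [1.9, -4.0, 2.9]
opening: 0.156
grip_force: 30.0
```

The collar is home: contact at TCP z 145.6, as predicted. Backing off slightly and turning to neutral (yaw 0.387).

jog_arm([
  [[0, 0, -0.4], 0.08],
  [[0, 0, -0.4], 0.16],
  [[0, 0, -0.4], 0.24],
  [[0, 0, -0.4], 0.32],
  [[0, 0, -0.4], 0.4],
])

```text
t: 17.05
eef_pos: [536.7, 183.9, 145.7]
tcp_rot: [3.142, 0.001, 1.105]
ft_force: [1.5, -4.5, 0.4]
opening: 0.155
grip_force: 30.0
```

jog_arm([
  [[0, 0, 0], 0.1],
  [[0, 0, 0], 0.2],
  [[0, 0, 0], 0.3],
  [[0, 0, 0], 0.36],
  [[0, 0, 0], 0.36],
])

```text
t: 17.55
eef_pos: [536.8, 183.8, 145.7]
tcp_rot: [3.141, 0.0, 0.746]
ft_force: [4.2, -3.7, -0.7]
opening: 0.157
grip_force: 30.0
```

jog_arm([
  [[0, 0, 0], 0.1],
  [[0, 0, 0], 0.2],
  [[0, 0, 0], 0.3],
  [[0, 0, 0], 0.36],
  [[0, 0, 0], 0.36],
])

```text
t: 18.05
eef_pos: [536.9, 183.7, 145.6]
tcp_rot: [3.141, 0.0, 0.386]
ft_force: [4.7, -6.3, -0.9]
opening: 0.159
grip_force: 30.0
```

Run:
```python
from h import *
S=state(); e=S["eef_pos"]; print(e,S["tcp_rot"],S["ft_force"],S["moment"],S["joints"][5])
c=cam("wrist"); a=cv2.resize(c["img"][120:300,230:410],(540,540),interpolation=2)
s=cam("scene"); b=cv2.resize(s["img"][175:235,322:382],(540,540),interpolation=2)[:, :260+0] if 0 else cv2.resize(s["img"][170:240,332:366],(262,540),interpolation=2)
cv2.imwrite("pics/w7.png",np.hstack([a,b]))
```

```text
[536.88922344 183.65920706 145.63785236] [3.14083768e+00 1.49775696e-04 3.85726439e-01] [ 4.73348052 -6.28024647 -0.91882381] [-1.17684093 -0.7598108   0.06513924] 1.3993303675846098
```

View pics/w7.png

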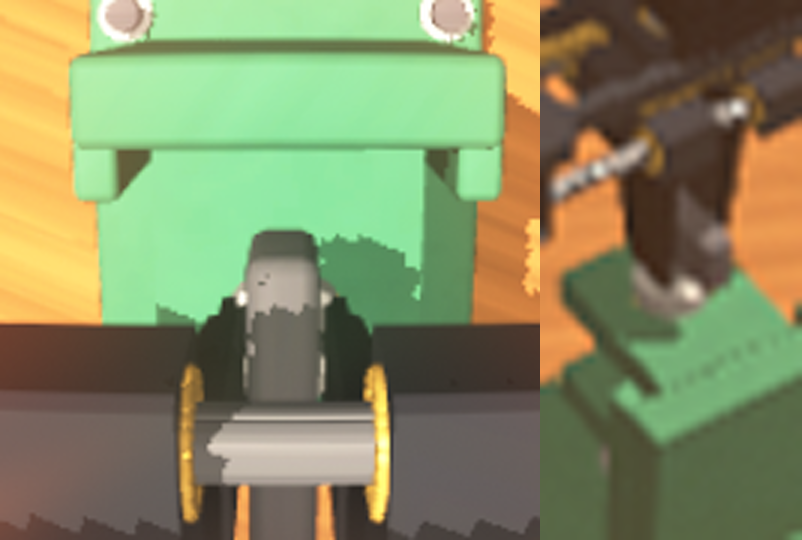

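The bar is square to the housing's back wall and the collar is down on the ear. I'm relieving the side load, seating it lightly and releasing.

jog_arm([
  [[0.1, 0.4, 0], 0],
  [[0.1, 0.4, 0.3], 0],
  [[0.1, 0.4, 0.3], 0],
])

```text
t: 18.45
eef_pos: [537.0, 183.6, 145.6]
tcp_rot: [3.141, 0.0, 0.388]
ft_force: [2.4, -4.6, 2.4]
opening: 0.153
grip_force: 30.0
```

jog_arm([
  [[0, 0, 0], 0],
  [[0, 0, 0], 0],
  [[0, 0, 0], 0],
  [[0, 0, 0], 0],
  [[0, 0, 0], 0],
], grip=0.55)

```text
t: 18.95
eef_pos: [536.9, 183.9, 145.4]
tcp_rot: [-3.141, 0.0, 0.388]
ft_force: [-0.5, 0.1, -0.3]
opening: 0.442
grip_force: 0.0
```

jog_arm([
  [[0, 0, -10], 0],
  [[0, 0, -30], 0],
  [[0, 0, -60], 0],
  [[0, 0, -80], 0],
  [[0, 0, -80], 0],
])

```text
t: 19.45
eef_pos: [537.9, 184.0, 228.8]
tcp_rot: [3.141, -0.005, 0.388]
ft_force: [-0.5, -0.4, -0.7]
opening: 0.446
grip_force: 0.0
```

Run:
```python
from h import *
S=state(); e=S["eef_pos"]; print(e,S["tcp_rot"],S["ft_force"],S["opening"])
c=cam("wrist"); a=cv2.resize(c["img"][120:300,230:410],(540,540),interpolation=2)
s=cam("scene"); b=cv2.resize(s["img"][170:240,332:366],(262,540),interpolation=2)
cv2.imwrite("pics/w8.png",np.hstack([a,b]))
```

```text
[537.86550903 184.00672973 228.80902966] [ 3.14070031 -0.00505821  0.38763638] [-0.4694305  -0.40326533 -0.736581  ] 0.44648100241584515
```

View pics/w8.png

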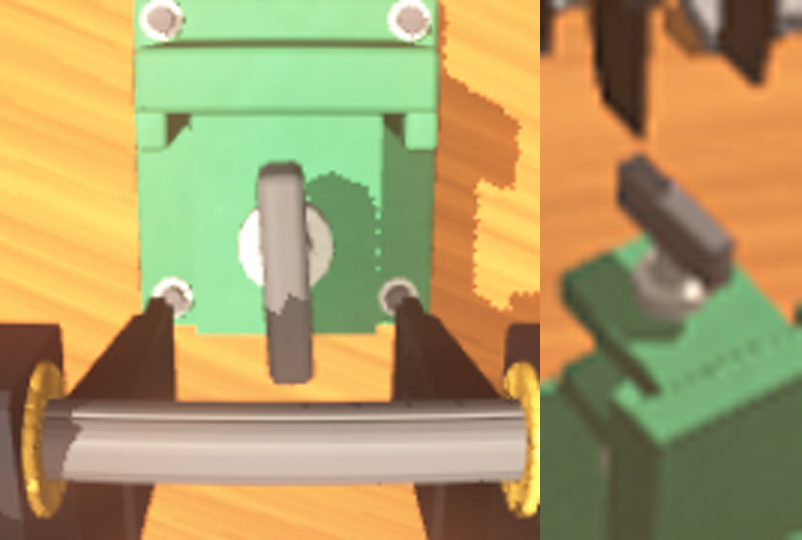

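The spindle stands home with the arm clear. The bar runs from (281,165) to (290,382) in the crop, about 0.04 rad off the housing line, against a limit of 0.175. Handing in.

```bash
python3 -c "
from cell import job_done; print(job_done())"
```

```text
the job is handed in; nothing more can be done
None
```

I refitted the spindle and handed the job in at about 19.5 s: it is through both ears with the tongue in the gear slot, the collar home, and the bar turned back to neutral within about 0.04 rad and let go; the hand-in returned no verdict.

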